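# Set and lock the depth stop of a drilling stand

### The job

A small drilling stand has been set up on the sitting-room table to bore a block for the window shutters. Gently lower its depth-stop rod until the foot rests in firm but light contact on the wooden block, then swing the clamp lever fully down to lock it, without shifting the block or the things lying around. Let go of everything, with the foot still touching the block.

Things in the scene. Friction and masses are not known exactly. Their poses are not given: they have to be found in the camera images.
- stand: Grey drilling stand fixed on the table. Origin on the table top under the stop rod's axis; z up, x towards its steel column (dia 28, 100 mm along +x, top at z 210), y towards the clamp lever. Base 230 x 150, top at z 18. Bracket arm from column to rod, z 150 to 185, with a 44 mm dia boss round the rod. Under the rod an aluminium table 120 x 120 mm whose height differs from run to run.
- stop_rod: Upright steel depth-stop rod, dia 12, black top knob (dia 30, 18 high). Origin at the centre of the knob's flat top, z up. A foot (dia 20) screws into its lower end: the foot's underside is 134 to 146 mm below the origin, different each run. Slides only up and down, 80 mm; at the top the origin is at z 282. 0.3 kg; friction of 5 N holds it where it is left: 2 N more pushes it down, 8 N lifts it.
- workpiece: Loose softwood block 66 x 50 x 32 mm (x, y, z), 0.1 to 0.2 kg, lying on the stand's aluminium table under the rod. Origin at the centre of its underside, z up; its top face is 32 mm above. Hard: half a millimetre too far already presses with many newtons.
- clamp_lever (a joint): Clamp lever on the +y side of the bracket, turning about a level axis along the stand's y. 0 = open, arm pointing 55 degrees above level towards the stand's -x; grows as the ball end swings down; 1.3 rad = end stop, locked, arm 19.5 degrees below level. Stiff: a friction of 0.24 N m holds it wherever it is left.
- lever_ball (a point): Centre of the black ball (dia 22 mm) at the end of the clamp lever, 80 mm from its pivot. It can be pushed down from above.
- lever_pivot (a point): Point on the lever's axis in the plane of the lever: 60 mm along the stand's y from the rod's axis, 167.5 mm above the table.
- decanter: Glass decanter, dia 88, 195 mm high, beside the stand. Origin under its centre. Leave alone.
- screwdriver: Screwdriver lying on the table beside the stand. Leave alone.
- screw_tin: Steel tin, dia 64, 60 mm high, beside the stand. Origin under its centre. Leave alone.
- shutter_knob: Turned wooden knob, dia 40, 42 mm high, beside the stand. Origin under its centre. Leave alone.
Mind the look-alikes: they are no part of the job. Leave any black, green or turquoise look-alike of the workpiece alone.

How it is judged:
On the way, in this order (a step that is already met when the one before it is completed fails the run):
1. the stop's foot is pressed on the block while the clamp lever is still open (contact force between stop_rod and workpiece above 0.7 N and value of joint clamp_lever below 0.5 rad), for 0.3 s.
2. the clamp lever is swung fully down with the foot still on the block (contact force between stop_rod and workpiece above 0.5 N and value of joint clamp_lever above 1.15 rad), for 0.2 s.
At the end, for the whole second after the job is handed in: The stop's foot touches the block with 0.5 to 12 N, the clamp lever is down at its end stop (joint above 1.15 of 1.3 rad), the block is within 8 mm of where it lay and at rest, nothing is held (all of step 2 and contact force between stop_rod and workpiece below 12 N and distance of workpiece from where it was at the start of the episode below 0.008 m and linear speed of workpiece below 0.01 m/s).
It fails at once if the stop presses the block with more than 20 N (contact force between stop_rod and workpiece above 20 N).
It fails at once if the block is shifted by more than 15 mm (distance of workpiece from where it was at the start of the episode above 0.015 m).
It fails at once if a bystander (decanter, screwdriver, tin, wooden knob) is moved by more than 20 mm (distance of any of decanter, screwdriver, screw_tin, shutter_knob from where it was at the start of the episode above 0.02 m).
It also fails if it takes over 50 s, if anything falls off the work surface, if the arm or the gripper's body presses on something with over 40 N, if the wrist force passes 120 N, or if a joint passes its speed limit or range.

### The arm

A 7-joint arm with a two-finger parallel gripper is mounted at the origin on the work surface. World frame = base frame: x ahead of the robot, y to its left, z up, the work surface at z = 0. Lengths are in m, angles in rad, forces in N, time in s.
With the tool pointing down it reaches from about 0.4 to 0.85 m from the base axis. Payload 10.4 kg.
Tool frame: the origin (TCP) lies at the very end of the fingers, on their centre line; the grasp point (between the pads) lies r.tcp_to_grasp behind it (r.tcp_to_grasp is the distance from the TCP to the grasp point, in m); z points along the fingers, y is the line along which they close (so a half turn about z gives the same grasp; the last joint's range is limited). The gripper opens to 87 mm and grips with 3 to 60 N. Pads are 19 mm wide; open, the fingers measure 117 mm over their backs; the gripper's body (75 mm by 190 mm) begins 51 mm behind the grasp point.
Start: joints at [-1.293, 0.332, -0.065, 1.46, 0.022, 1.35, -0.088], TCP at [0.185, 0.597, 0.223] pointing down, gripper open.
Joint ranges: [-2.6, 2.6], [-0.5, 2.12], [-1.47, 1.34], [0.16, 2.42], [-1.27, 4.41], [0.06, 2.06], [-2.6, 2.6]. Speed limits (rad/s): [2.22, 2.22, 2.79, 2.79, 3.14, 3.14, 3.14].

### API

Orientations are given as a unit quaternion [x, y, z, w].
In Python, from bench import monitor, cams, ticket, r gives the robot as it stands.
- The arm moves only by the shell command python3 -m crank 'ROWS' [OPENING] [FORCE]. ROWS is a JSON object whose one key "steps" holds a list of rows, each a list of 2 entries, a list of its own where there are three numbers: the shift along the world's x, y, z in units of 25 mm (1.0 is 25 mm), then the turn, a rotation vector about the world's x, y, z in units of 5 degrees (1.0 is 5 degrees). In form: {"steps": [[[x, y, z], [ax, ay, az]], ...]}. A call has 1 to 10 rows; each row shifts and turns the commanded pose from where the row before left it; what a row does not reach is not made up. A row lasts 1/12 s, in which the tool goes at most 41.7 mm and 7.16 degrees, less where a joint would pass 70% of its speed; a pose out of reach is approached as far as the arm can. A call is refused whole if a number of a shift passes 1 or a number of a turn 1, either way. A call with a gripper value outside its range is refused whole. OPENING is the finger opening in mm, from 0 to 87, set as the call begins (- or left out, the last holds). The fingers move at their own pace and stop on an object; FORCE is the grip in N (left out, the last holds). Time passes only in rows, so rows that do not move let the fingers close. It gives the time, the measured TCP pose, the force, the opening and the grip force at its end, in the units of the state.
- monitor.read_state(): the state, without advancing time (a new reading comes with each control period).
- cams.camera(name): name is "scene" or "top" or "wrist"; returns a dict with "pixels" (420x560x3 uint8, blue, green, red), "z_map" (420x560 float32, m along the optical axis (not along the pixel's ray), 0 where there is no reading), "vfov" (degrees; the focal length in pixels is half the picture's height over the tangent of half this angle, whatever the lens; pixels are square), "cx", "cy" (the principal point, pixels), "T" (4x4, takes a point from camera to world coordinates). Camera axes: x right, y up, looking along -z (the intrinsics and any distortion apply to the point x, -y, -z); pixel columns grow to the right and rows downward; lengths in m; the calibration is good to about 2 mm. A picture is of the moment at which its call begins.
- ticket.close_job(): hands the job in; it is judged then, once.
The state is a dict: "time": time; "joint_positions": joint angles; "joint_vel": joint speeds; "joint_torque": joint torques, N m; "ee_pos": TCP position; "eef_rot": TCP orientation; "ft_force": force on the tool from outside, world axes, zero at the start; "torque": the same for the moment, N m; "width": finger opening in m; "grip_force": force on a finger pad.
Only numpy, scipy, OpenCV 4.12 (cv2) and the standard library are available. Lean on these libraries where they do the work, as an engineer would, in place of code of your own. Each camera call takes 0.05 s, during which the arm holds its last target. There are 200 camera calls.

## Working session

There is one attempt and no reset: what is moved stays moved. The work goes in short steps, Python scripts to look and compute and a shell command to move; the robot and the scene stay as the last step left them, time stands still between calls to the robot, and variables do not carry over. Pictures are saved under pics/ and viewed, at most 10 in all, crops included, and the job is handed in when it is done.

```bash
ls; mkdir -p pics
cat > h.py <<'E'
import numpy as np,cv2
from bench import monitor,cams,ticket,r
def snap(n):
    c=cams.camera(n); return c
def K(c):
    h,w=c["pixels"].shape[:2]; return h/2/np.tan(np.radians(c["vfov"])/2)
def cloud(c):
    f=K(c); h,w=c["z_map"].shape; v,u=np.mgrid[:h,:w]; z=c["z_map"]
    p=np.stack([(u-c["cx"])/f*z,-(v-c["cy"])/f*z,-z,np.ones_like(z)],-1)
    return (p@np.array(c["T"]).T)[...,:3]
def proj(c,P):
    q=np.linalg.inv(c["T"])@np.r_[P,1]; f=K(c)
    return c["cx"]+f*q[0]/-q[2], c["cy"]-f*q[1]/-q[2]
E
python3 - <<'E'
from h import *
for n in("scene","top"):
    c=snap(n); cv2.imwrite(f"pics/{n}0.png",c["pixels"]); np.savez(f"{n}0.npz",**c)
    print(n,{k:(np.round(c[k],3).tolist() if k=="T" else c[k]) for k in c if k not in("pixels","z_map")},(c["z_map"]>0).mean())
print(monitor.read_state(),r.tcp_to_grasp)
E
```

```text
pics
scene {'vfov': 55.72436897192384, 'cx': 281.76648588886815, 'cy': 204.46998932941472, 'T': [[0.89, -0.253, 0.379, 0.91], [0.455, 0.526, -0.719, -0.633], [-0.018, 0.812, 0.583, 0.741], [0.0, 0.0, 0.0, 1.0]]} 0.9959608843537415
top {'vfov': 55.1800955628198, 'cx': 278.46371931576635, 'cy': 209.3590199827148, 'T': [[0.021, 0.995, -0.101, 0.468], [-1.0, 0.023, 0.012, 0.097], [0.014, 0.1, 0.995, 1.071], [0.0, 0.0, 0.0, 1.0]]} 0.9959651360544217
{'time': 0.1, 'joint_positions': array([-1.29260169,  0.33278085, -0.0646772 ,  1.46084592,  0.02159269,
        1.34989091, -0.08850726]), 'joint_vel': array([-7.81541810e-04, -3.28767164e-03,  2.01872614e-06, -2.57795436e-03,
        1.20442187e-04,  1.83200895e-03, -1.52361679e-04]), 'joint_torque': array([ 3.25216992e-03, -6.24531126e+01,  2.58420833e-02, -3.90726328e+01,
       -6.14264351e-02,  3.65126110e-02,  5.23266363e-05]), 'ee_pos': array([0.18508801, 0.59661139, 0.22185626]), 'eef_rot': array([ 1.49836607e-01,  9.88710581e-01, -6.11670798e-04, -6.44810623e-05]), 'ft_force': array([-1.02529753, -0.36651869,  0.2295601 ]), 'torque': array([ 0.01275268,  0.00373581, -0.00235438]), 'grip_force': 0.0, 'width': 0.08709361624997641} 0.0187
```

View pics/scene0.png

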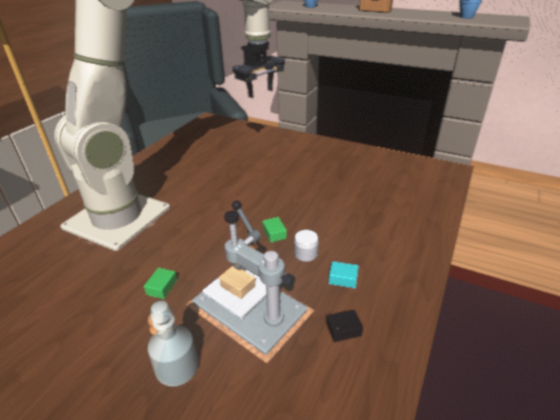

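View pics/top0.png

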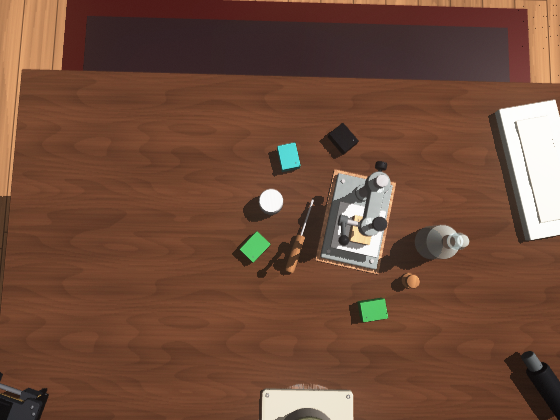

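The scene view shows the knob at about (232,217), the ball at (237,205), the block at (238,282) and the column at (270,262). In the top view the knob is at (379,223), the ball at (343,240) and the column top at (378,181). The screwdriver lies on the lever side, and the decanter on the other.

Run:
```python
from h import *
C={n:dict(np.load(n+"0.npz")) for n in("scene","top")}
def ray(c,u,v):
    f=K(c); d=c["T"][:3,:3]@np.array([(u-c["cx"])/f,-(v-c["cy"])/f,-1]); return c["T"][:3,3],d/np.linalg.norm(d)
def blobs(n,box,thr=60):
    c=C[n]; P=cloud(c); x0,y0,x1,y1=box
    g=c["pixels"].max(2); m=np.zeros(g.shape,np.uint8)
    m[y0:y1,x0:x1]=((g<thr)&(P[...,2]>0.19))[y0:y1,x0:x1]
    k,l,s,ce=cv2.connectedComponentsWithStats(m)
    for i in range(1,k):
        if s[i,4]>15: print(n,s[i],ce[i].round(1),np.median(P[l==i],0).round(4),P[l==i][:,2].max().round(4))
blobs("scene",(215,190,262,240)); blobs("top",(320,150,400,265))
for n,pts in {"top":[(379,223),(343,240),(378,181),(440,240),(345,190),(271,201),(411,282),(360,237)],"scene":[(232,217),(237,205),(270,259),(238,282)]}.items():
    P=cloud(C[n])
    for u,v in pts: print(n,u,v,P[v,u].round(4))
P=cloud(C["top"])
# table-check, column top, top-view height map of the block / alu table
print("table z",P[330,150],P[130,450])
def mk(n,name,lo,hi,box):
    P=cloud(C[n]);x0,y0,x1,y1=box;m=np.zeros(P.shape[:2],bool);m[y0:y1,x0:x1]=True
    z=P[...,2];m&=(z>lo)&(z<hi);print(name,m.sum(),P[m].mean(0).round(4),np.median(z[m]).round(4))
mk("top","coltop",.2,.225,(362,165,395,196))
# orange/wood block
for n in C:
    hsv=cv2.cvtColor(C[n]["pixels"],cv2.COLOR_BGR2HSV); P=cloud(C[n])
    m=cv2.inRange(hsv,(10,90,150),(28,255,255))>0
    b=np.zeros_like(m); 
    if n=="top": b[215:255,335:385]=1
    else: b[262:300,215:262]=1
    m&=b; q=P[m]; print(n,"wood",m.sum(),q.min(0).round(3),q.max(0).round(3),np.percentile(q[:,2],[10,50,70,90]).round(4))
    w=(hsv[...,1]<40)&(hsv[...,2]>170)&(P[...,2]<.12)&b; print("alu z",w.sum(),np.median(P[w][:,2]) if w.any() else 0)
# base plate rectangle from top view, z~18mm
m=((P[...,2]>.010)&(P[...,2]<.026)); m[:165]=0;m[280:]=0;m[:,:310]=0;m[:,405:]=0
q=P[m]; rr=cv2.minAreaRect((q[:,:2]*1000).astype(np.float32)); print("base",m.sum(),rr,np.median(q[:,2]))
```

```text
scene [233 202   7   7  23] [236.8 205.4] [ 0.4962 -0.0571  0.2362] 0.2428
scene [226 212  12  11 111] [231.5 216.6] [ 0.5292 -0.1247  0.2644] 0.2671
top [371 218   6  12  22] [373.2 224.2] [ 0.5228 -0.1045  0.2627] 0.2683
top [339 235  10  10  75] [343.2 239.7] [ 0.4909 -0.0473  0.2409] 1.0706
top 379 223 [ 0.526  -0.1157  0.2654]
top 343 240 [ 0.4909 -0.0473  0.242 ]
top 378 181 [ 0.6224 -0.1298  0.2051]
top 440 240 [ 0.4996 -0.3031  0.1105]
top 345 190 [ 0.6298 -0.0912  0.0166]
top 271 201 [0.5905 0.1042 0.0608]
top 411 282 [ 0.3937 -0.2569  0.0383]
top 360 237 [ 0.5033 -0.1149  0.092 ]
scene 232 217 [ 0.5318 -0.127   0.2653]
scene 237 205 [ 0.4971 -0.0578  0.2387]
scene 270 259 [ 0.6261 -0.1477  0.209 ]
scene 238 282 [ 0.5335 -0.1345  0.0895]
table z [ 2.54490261e-01  4.09951021e-01 -2.40044475e-04] [ 0.8052377  -0.38194025  0.00152654]
coltop 134 [ 0.6222 -0.1359  0.2094] 0.2099
scene wood 617 [ 0.426 -0.153 -0.001] [ 0.557 -0.027  0.093] [0.0726 0.0884 0.0893 0.0903]
alu z 539 0.057276900362017935
top wood 104 [ 0.463 -0.199 -0.004] [ 0.553 -0.091  0.161] [0.002  0.0057 0.0888 0.0914]
alu z 454 0.05705115592367238
base 2005 ((554.3843994140625, -99.00115203857422), (210.80911254882812, 230.18565368652344), 78.71905517578125) 0.018232366496573116
```

```bash
python3 -m crank '{"steps":[[[0.5,-0.9,0.7],[0,0,-0.7]],[[0.5,-0.9,0.7],[0,0,-0.7]],[[0.5,-0.9,0.7],[0,0,-0.7]],[[0.5,-0.9,0.7],[0,0,-0.7]],[[0.5,-0.9,0.7],[0,0,-0.7]],[[0.5,-0.9,0.7],[0,0,-0.7]],[[0.5,-0.9,0.7],[0,0,-0.7]],[[0.5,-0.9,0.7],[0,0,-0.7]],[[0.5,-0.9,0.7],[0,0,-0.7]],[[0.5,-0.9,0.7],[0,0,-0.5]]]}' 0
python3 -m crank '{"steps":[[[0.5,-0.9,0],[0,0,0]],[[0.5,-0.9,0],[0,0,0]],[[0.5,-0.9,0],[0,0,0]],[[0.5,-0.9,0],[0,0,0]],[[0.5,-0.9,0],[0,0,0]],[[0.5,-0.9,0],[0,0,0]],[[0.3,-0.9,0],[0,0,0]],[[0.3,-0.9,0],[0,0,0]],[[0,0,0],[0,0,0]],[[0,0,0],[0,0,0]]]}'
python3 - <<'E'
from h import *
c=snap("wrist"); cv2.imwrite("pics/w1.png",c["pixels"]); np.savez("w1.npz",**c); print(np.round(c["T"],3),c["vfov"],c["cx"],c["cy"])
E
```

```text
time: 0.93
ee_pos: [0.3105, 0.3706, 0.3982]
eef_rot: [0.434, 0.901, -0.0, -0.0]
ft_force: [0.4, 0.6, 0.1]
width: 0.0283
grip_force: 0.0
time: 1.77
ee_pos: [0.4004, 0.191, 0.3976]
eef_rot: [0.433, 0.901, 0.0, -0.0]
ft_force: [0.5, -0.7, 0.6]
width: 0.0006
grip_force: 0.0
[[ 0.781 -0.596 -0.189  0.348]
 [ 0.625  0.744  0.236  0.256]
 [-0.    -0.302  0.953  0.56 ]
 [ 0.     0.     0.     1.   ]] 70.61206556838624 279.6379794571866 210.50524319716965
```

```bash
python3 -m crank '{"steps":[[[0.5,-0.9,0],[0,0,0]],[[0.5,-0.9,0],[0,0,0]],[[0.5,-0.9,0],[0,0,0]],[[0.5,-0.9,0],[0,0,0]],[[0.5,-0.9,0],[0,0,0]],[[0.5,-0.9,0],[0,0,0]],[[0,-0.9,0],[0,0,0]],[[0,-0.9,0],[0,0,0]],[[0,0,0],[0,0,0]],[[0,0,0],[0,0,0]]]}'
python3 - <<'E'
from h import *
c=snap("wrist"); cv2.imwrite("pics/w1.png",c["pixels"]); np.savez("w1.npz",**c)
E
python3 -m crank '{"steps":[[[0.5,-1,0],[0,0,0]],[[0.5,-1,0],[0,0,0]],[[0.5,-1,0],[0,0,0]],[[0,-1,0],[0,0,0]],[[0,0,0],[0,0,0]],[[0,0,0],[0,0,0]]]}'
python3 - <<'E'
from h import *
c=snap("wrist"); cv2.imwrite("pics/w2.png",c["pixels"]); np.savez("w2.npz",**c)
cv2.imwrite("pics/w12.png",cv2.resize(np.hstack([np.load("w1.npz")["pixels"],c["pixels"]]),(800,300)))
E
```

```text
time: 2.65
ee_pos: [0.4752, 0.0121, 0.3975]
eef_rot: [0.433, 0.902, 0.0, -0.0]
ft_force: [-0.2, 0.7, 0.4]
width: 0.0003
grip_force: 0.0
time: 3.2
ee_pos: [0.5129, -0.0876, 0.3973]
eef_rot: [0.433, 0.902, -0.0, -0.0]
ft_force: [-0.3, 1.1, -1.1]
width: 0.0005
grip_force: 0.0
```

View pics/w12.png

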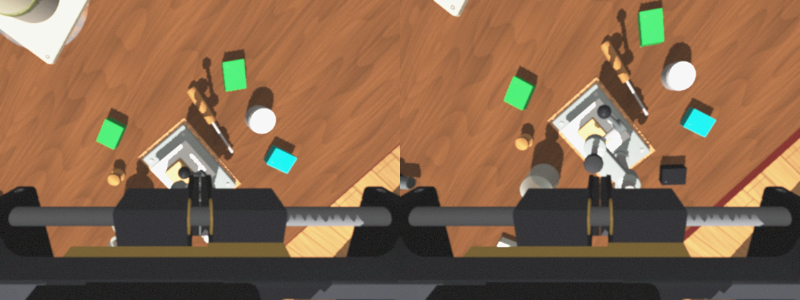

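The right half (the second wrist view) shows the ball at about (286,157) and the knob at (270,228) in full-size pixels. The closed fingertips are just beside the knob and everything is upright.

Run:
```python
from h import *
C={"scene":dict(np.load("scene0.npz")),"top":dict(np.load("top0.npz")),"wrist":dict(np.load("w2.npz"))}
B={"scene":(215,195,262,240),"top":(330,205,400,255),"wrist":(250,130,310,250)}
def ray(c,u,v):
    f=K(c); d=c["T"][:3,:3]@np.array([(u-c["cx"])/f,-(v-c["cy"])/f,-1]); return c["T"][:3,3],d/np.linalg.norm(d)
R={}
for n,c in C.items():
    P=cloud(c); x0,y0,x1,y1=B[n]; b=np.zeros(P.shape[:2],bool); b[y0:y1,x0:x1]=1
    z=P[...,2]
    # knob: circle within 4 mm of its top
    g0=np.array([.527,-.12]); near=b&(np.hypot(*(P[...,:2]-g0).transpose(2,0,1))<.03)&(z>.235)&(z<.3)
    zt=np.percentile(z[near],90); top=near&(abs(z-zt)<.004); q=P[top]
    (cx,cy),rad=cv2.minEnclosingCircle((q[:,:2]*1000).astype(np.float32))
    v,u=np.nonzero(top)
    print(n,"knob n",top.sum(),"z",np.median(q[:,2]).round(4),zt.round(4),"mean",q.mean(0).round(4),"circ",np.round([cx,cy,rad],1),"pix",u.mean().round(1),v.mean().round(1))
    R[n,"k"]=ray(c,u.mean(),v.mean())
    g1=np.array([.494,-.05]); nb=b&(np.hypot(*(P[...,:2]-g1).transpose(2,0,1))<.022)&(z>.222)&(z<.27)
    q=P[nb]; q=q[:]; A=np.c_[2*q,np.ones(len(q))]; s=np.linalg.lstsq(A,(q**2).sum(1),rcond=None)[0]
    v,u=np.nonzero(nb); print("  ball n",nb.sum(),"sphere",s[:3].round(4),"r",np.sqrt(s[3]+s[:3]@s[:3]).round(4),"pix",u.mean(),v.mean(),"ztop",z[nb].max())
    R[n,"b"]=ray(c,u.mean(),v.mean())
for o in "kb":
    A=0;y=0
    for n in C:
        p,d=R[n,o];M=np.eye(3)-np.outer(d,d);A=A+M;y=y+M@p
    X=np.linalg.solve(A,y);print(o,X.round(4),[(n,np.linalg.norm(np.cross(X-R[n,o][0],R[n,o][1])).round(4)) for n in C])
P=cloud(C["wrist"]);z=P[...,2]
m=(abs(z-.09)<.004); m[:140]=0;m[240:]=0;m[:,:230]=0;m[:,330:]=0
print("wrist block z",m.sum(),np.median(z[m]), P[m].mean(0))
```

```text
scene knob n 118 z 0.2649 0.2659 mean [ 0.5255 -0.1212  0.2648] circ [ 524.3 -119.4   16. ] pix 230.9 214.8
  ball n 88 sphere [ 0.4912 -0.0517  0.2317] r 0.0112 pix 236.38636363636363 205.29545454545453 ztop 0.2441223967827153
top knob n 151 z 0.2656 0.2673 mean [ 0.525  -0.1168  0.2656] circ [ 524.9 -117.8   14.8] pix 379.6 223.5
  ball n 88 sphere [ 0.4917 -0.0496  0.2322] r 0.0116 pix 343.35227272727275 239.70454545454547 ztop 0.24555980468780614
wrist knob n 563 z 0.2656 0.2664 mean [ 0.5245 -0.1184  0.2656] circ [ 525.  -118.7   14.8] pix 270.3 229.4
  ball n 328 sphere [ 0.4918 -0.0514  0.2317] r 0.0121 pix 285.5548780487805 156.2439024390244 ztop 0.24537452930894688
k [ 0.5248 -0.1187  0.2629] [('scene', np.float64(0.0009)), ('top', np.float64(0.0012)), ('wrist', np.float64(0.0006))]
b [ 0.4914 -0.0508  0.2315] [('scene', np.float64(0.0008)), ('top', np.float64(0.0011)), ('wrist', np.float64(0.0006))]
wrist block z 629 0.08966207629851525 [ 0.51061647 -0.11539148  0.08964928]
```

```bash
python3 -m crank '{"steps":[[[0.24,-0.62,-0.8],[0,0,0]],[[0.24,-0.62,-0.8],[0,0,0]],[[0,0,-0.8],[0,0,0]],[[0,0,-0.8],[0,0,0]],[[0,0,-0.8],[0,0,0]],[[0,0,-0.6],[0,0,0]],[[0,0,-0.3],[0,0,0]],[[0,0,0],[0,0,0]],[[0,0,0],[0,0,0]],[[0,0,0],[0,0,0]]]}'
```

```text
time: 4.08
ee_pos: [0.5253, -0.1185, 0.2761]
eef_rot: [0.432, 0.902, 0.0, 0.001]
ft_force: [0.5, -0.2, 0.1]
width: 0.0008
grip_force: 0.0
```

```bash
python3 -m crank '{"steps":[[[0,0,-0.2],[0,0,0]],[[0,0,-0.2],[0,0,0]],[[0,0,-0.1],[0,0,0]],[[0,0,-0.1],[0,0,0]],[[0,0,-0.15],[0,0,0]],[[0,0,-0.15],[0,0,0]],[[0,0,-0.15],[0,0,0]],[[0,0,-0.15],[0,0,0]],[[0,0,-0.1],[0,0,0]],[[0,0,0],[0,0,0]]]}'
python3 - <<'E'
from h import *
c=snap("scene");P=cloud(c);z=P[...,2]
q=P[(np.hypot(P[...,0]-.525,P[...,1]+.119)<.02)&(z>.2)&(z<.262)];print(len(q),np.percentile(q[:,2],[50,90,97]))
cv2.imwrite("pics/s2.png",cv2.resize(c["pixels"][180:330,180:320],(700,750))[:600])
E
```

```text
time: 4.92
ee_pos: [0.5242, -0.119, 0.2418]
eef_rot: [0.432, 0.902, -0.0, -0.001]
ft_force: [0.0, 0.2, -0.1]
width: 0.0005
grip_force: 0.0
223 [0.24002947 0.25517752 0.25886401]
```

View pics/s2.png

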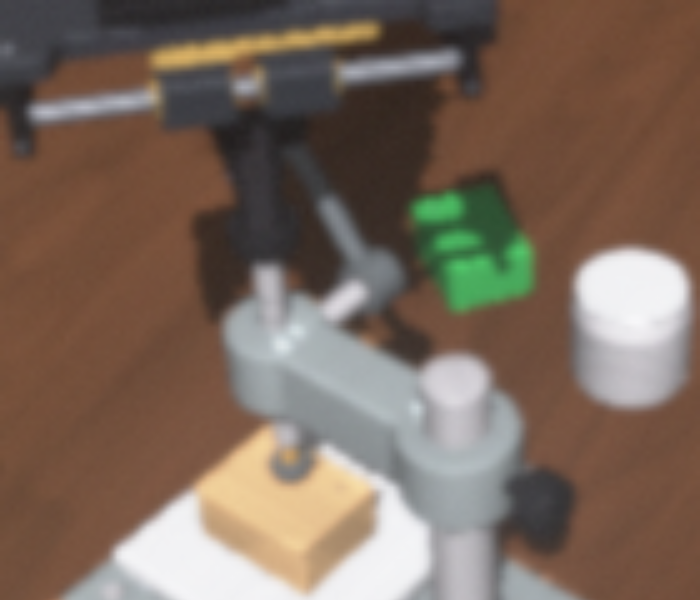

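The fingertips sit on the knob at crop (265,250), and the foot, at crop (290,465), hovers slightly above the block. The block is undisturbed. I'll estimate the remaining gap from depth.

Run:
```python
from h import *
c=snap("scene");P=cloud(c)
for v in range(262,288,1): print(v,[f"{P[v,u,2]*1000:.0f}" for u in range(230,247,2)], P[v,238].round(3))
```

```text
262 ['-1', '154', '155', '154', '157', '161', '165', '169', '171'] [ 0.542 -0.138  0.157]
263 ['0', '-0', '133', '137', '154', '159', '162', '165', '168'] [ 0.542 -0.138  0.154]
264 ['0', '1', '130', '132', '130', '154', '159', '162', '166'] [ 0.528 -0.12   0.13 ]
265 ['-1', '0', '127', '131', '129', '56', '155', '159', '162'] [ 0.53  -0.122  0.129]
266 ['0', '90', '91', '126', '124', '58', '152', '156', '158'] [ 0.528 -0.121  0.124]
267 ['88', '88', '89', '122', '122', '56', '57', '152', '156'] [ 0.528 -0.122  0.122]
268 ['88', '89', '91', '120', '120', '56', '58', '57', '153'] [ 0.529 -0.122  0.12 ]
269 ['88', '90', '89', '120', '117', '106', '57', '57', '57'] [ 0.529 -0.123  0.117]
270 ['91', '90', '105', '111', '110', '104', '89', '59', '59'] [ 0.526 -0.12   0.11 ]
271 ['88', '89', '105', '108', '107', '106', '88', '88', '59'] [ 0.526 -0.12   0.107]
272 ['91', '741', '107', '105', '103', '105', '90', '88', '88'] [ 0.525 -0.119  0.103]
273 ['90', '89', '106', '104', '105', '106', '89', '90', '89'] [ 0.528 -0.123  0.105]
274 ['92', '90', '104', '105', '103', '103', '90', '90', '87'
[... 394 characters left out ...]
8', '88', '89', '88'] [ 0.528 -0.125  0.088]
280 ['90', '87', '90', '90', '90', '89', '88', '91', '88'] [ 0.531 -0.13   0.09 ]
281 ['89', '89', '88', '89', '89', '89', '91', '88', '89'] [ 0.531 -0.131  0.089]
282 ['89', '90', '90', '89', '89', '89', '89', '91', '92'] [ 0.533 -0.134  0.089]
283 ['90', '87', '89', '90', '89', '90', '89', '89', '89'] [ 0.535 -0.136  0.089]
284 ['89', '86', '89', '89', '89', '89', '88', '88', '86'] [ 0.536 -0.139  0.089]
285 ['85', '87', '90', '88', '90', '91', '90', '89', '86'] [ 0.539 -0.143  0.09 ]
286 ['82', '89', '88', '92', '90', '88', '89', '89', '83'] [ 0.54  -0.145  0.09 ]
287 ['79', '83', '87', '88', '90', '89', '88', '88', '80'] [ 0.542 -0.147  0.09 ]
```

```bash
python3 -m crank '{"steps":[[[0,0,-0.08],[0,0,0]],[[0,0,-0.08],[0,0,0]],[[0,0,-0.08],[0,0,0]],[[0,0,-0.08],[0,0,0]],[[0,0,0],[0,0,0]],[[0,0,0],[0,0,0]]]}'
python3 -m crank '{"steps":[[[0,0,-0.02],[0,0,0]],[[0,0,0],[0,0,0]]]}' | grep -E "ee_pos|ft"
python3 -m crank '{"steps":[[[0,0,-0.02],[0,0,0]],[[0,0,0],[0,0,0]]]}' | grep -E "ee_pos|ft"
```

```text
time: 5.52
ee_pos: [0.5246, -0.1189, 0.2343]
eef_rot: [0.432, 0.902, 0.0, -0.0]
ft_force: [-0.3, 0.1, -0.1]
width: 0.0008
grip_force: 0.0
ee_pos: [0.5247, -0.119, 0.234]
ft_force: [0.0, 0.2, 0.1]
ee_pos: [0.5247, -0.119, 0.2336]
ft_force: [-0.1, 0.1, 0.8]
```

```bash
python3 -m crank '{"steps":[[[0,0,-0.02],[0,0,0]],[[0,0,0],[0,0,0]]]}' | grep -E "ee_pos|ft"
python3 -m crank '{"steps":[[[0,0,-0.02],[0,0,0]],[[0,0,0],[0,0,0]]]}' | grep -E "ee_pos|ft"
python3 - <<'E'
from h import *
c=snap("scene");P=cloud(c)
for v in range(270,284,1): print(v,[f"{P[v,u,2]*1000:.0f}" for u in range(230,247,2)])
E
```

```text
ee_pos: [0.5247, -0.1189, 0.2331]
ft_force: [-0.7, 0.2, 1.5]
ee_pos: [0.5247, -0.119, 0.2326]
ft_force: [-1.4, 0.5, 1.6]
270 ['91', '89', '92', '114', '114', '91', '88', '59', '59']
271 ['90', '88', '89', '112', '112', '89', '88', '89', '58']
272 ['88', '89', '90', '105', '105', '95', '88', '90', '89']
273 ['89', '91', '94', '102', '102', '97', '89', '91', '90']
274 ['89', '87', '96', '98', '99', '95', '95', '88', '88']
275 ['89', '89', '97', '98', '96', '98', '95', '87', '89']
276 ['91', '89', '96', '96', '97', '96', '92', '87', '91']
277 ['741', '90', '91', '94', '96', '95', '91', '90', '87']
278 ['91', '89', '90', '95', '92', '90', '88', '89', '90']
279 ['88', '89', '88', '91', '90', '90', '89', '89', '90']
280 ['91', '90', '89', '92', '91', '89', '87', '89', '91']
281 ['87', '88', '90', '88', '89', '89', '88', '88', '88']
282 ['89', '91', '90', '89', '90', '88', '90', '90', '89']
283 ['92', '90', '91', '91', '89', '88', '88', '90', '90']
```

```bash
python3 -m crank '{"steps":[[[0,0,-0.02],[0,0,0]],[[0,0,0],[0,0,0]]]}' | grep -E "ee_pos|ft"
python3 -m crank '{"steps":[[[0,0,-0.01],[0,0,0]],[[0,0,0],[0,0,0]]]}' | grep -E "ee_pos|ft"
python3 -m crank '{"steps":[[[0,0,-0.01],[0,0,0]],[[0,0,0],[0,0,0]]]}' | grep -E "ee_pos|ft"
```

```text
ee_pos: [0.5247, -0.119, 0.232]
ft_force: [0.1, 0.4, 1.3]
ee_pos: [0.5247, -0.119, 0.2318]
ft_force: [0.2, 0.6, 1.6]
ee_pos: [0.5247, -0.119, 0.2316]
ft_force: [-0.2, 2.4, 2.6]
```

```bash
python3 -m crank '{"steps":[[[0,0,-0.01],[0,0,0]],[[0,0,0],[0,0,0]]]}' | grep -E "ee_pos|ft"
python3 -m crank '{"steps":[[[0,0,-0.01],[0,0,0]],[[0,0,0],[0,0,0]]]}' | grep -E "ee_pos|ft"
```

```text
ee_pos: [0.5247, -0.119, 0.2316]
ft_force: [-1.0, 1.2, 5.4]
ee_pos: [0.5248, -0.119, 0.2316]
ft_force: [-1.6, 1.9, 7.3]
```

```bash
python3 -m crank '{"steps":[[[0,0,0],[0,0,0]],[[0,0,0],[0,0,0]],[[0,0,0],[0,0,0]],[[0,0,0],[0,0,0]],[[0,0,0],[0,0,0]]]}' | grep -E "ee_pos|ft|time"
python3 - <<'E'
from h import *
c=snap("scene");P=cloud(c)
for v in range(274,284,1): print(v,[f"{P[v,u,2]*1000:.0f}" for u in range(230,247,2)])
E
```

```text
time: 7.48
ee_pos: [0.5248, -0.119, 0.2316]
ft_force: [-2.0, 2.0, 6.4]
274 ['89', '89', '94', '99', '100', '94', '95', '89', '91']
275 ['90', '89', '96', '93', '96', '95', '94', '89', '89']
276 ['89', '88', '96', '95', '95', '94', '91', '90', '90']
277 ['91', '90', '91', '95', '96', '95', '91', '89', '89']
278 ['88', '89', '90', '91', '93', '91', '88', '88', '90']
279 ['88', '89', '88', '89', '91', '88', '90', '90', '89']
280 ['88', '89', '90', '87', '90', '89', '91', '89', '90']
281 ['89', '90', '90', '88', '90', '90', '89', '90', '90']
282 ['92', '89', '90', '88', '89', '89', '90', '89', '90']
283 ['89', '89', '91', '88', '90', '89', '88', '89', '89']
```

```bash
python3 -m crank '{"steps":[[[0,0,0.2],[0,0,0]],[[0,0,0.6],[0,0,0]],[[0,0,1],[0,0,0]],[[0,0,1],[0,0,0]],[[-0.4,0.7,0],[0,0,0]],[[-0.4,0.7,0],[0,0,0]],[[-0.4,0.7,0],[0,0,0]],[[-0.3,0.65,-0.7],[0,0,0]],[[0,0,-0.7],[0,0,0]],[[0,0,0],[0,0,0]]]}'
python3 - <<'E'
from h import *
c=snap("scene");P=cloud(c)
cv2.imwrite("pics/s3.png",cv2.resize(c["pixels"][170:320,170:330],(800,750))[:600])
w=snap("top");P=cloud(w);z=P[...,2]
q=P[(np.hypot(P[...,0]-.525,P[...,1]+.119)<.012)&(z>.2)&(z<.262)];print(len(q),np.median(q,0))
E
```

```text
time: 8.37
ee_pos: [0.4855, -0.0495, 0.2636]
eef_rot: [0.432, 0.902, -0.001, -0.002]
ft_force: [-0.5, 0.4, -0.1]
width: 0.0006
grip_force: 0.0
0 [nan nan nan]
  return _methods._mean(a, axis=axis, dtype=dtype,
  ret = um.true_divide(
```

View pics/s3.png

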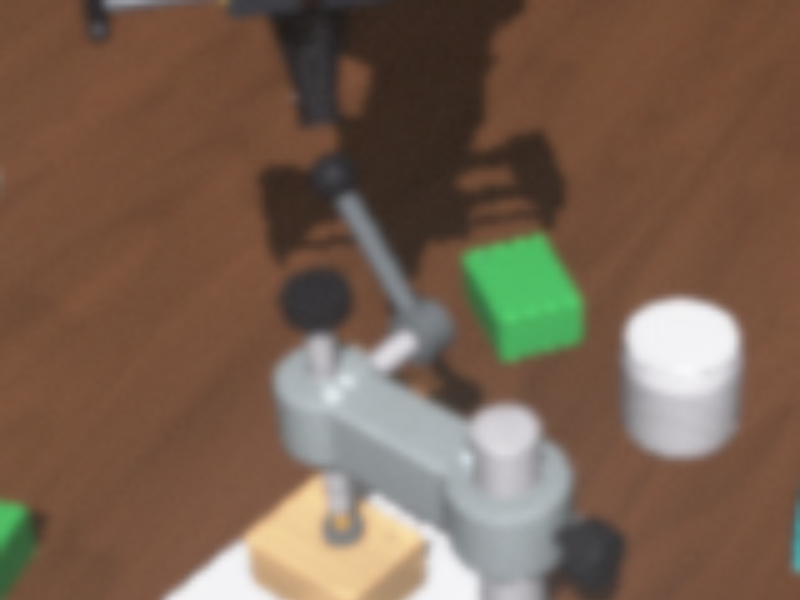

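The foot rests on the block at crop (342,525) with the knob free. The fingertips at (318,118) are right above the ball at (335,175). Now I'll push the ball down along its arc.

```bash
python3 -m crank '{"steps":[[[-0.1,0.02,-0.26],[0,0,0]],[[-0.1,0.02,-0.26],[0,0,0]],[[-0.1,0.02,-0.26],[0,0,0]],[[-0.1,0.02,-0.26],[0,0,0]],[[-0.1,0.02,-0.26],[0,0,0]],[[-0.1,0.02,-0.26],[0,0,0]],[[-0.12,0.02,-0.25],[0,0,0]],[[-0.12,0.02,-0.25],[0,0,0]],[[-0.12,0.02,-0.25],[0,0,0]],[[-0.12,0.02,-0.25],[0,0,0]]]}'
python3 - <<'E'
from h import *
c=snap("scene")
cv2.imwrite("pics/s4.png",cv2.resize(c["pixels"][170:320,170:330],(800,750))[:600])
E
```

```text
time: 9.3
ee_pos: [0.4594, -0.0455, 0.2017]
eef_rot: [0.433, 0.902, -0.0, -0.0]
ft_force: [-2.9, -0.6, 2.8]
width: 0.0008
grip_force: 2.2
```

View pics/s4.png

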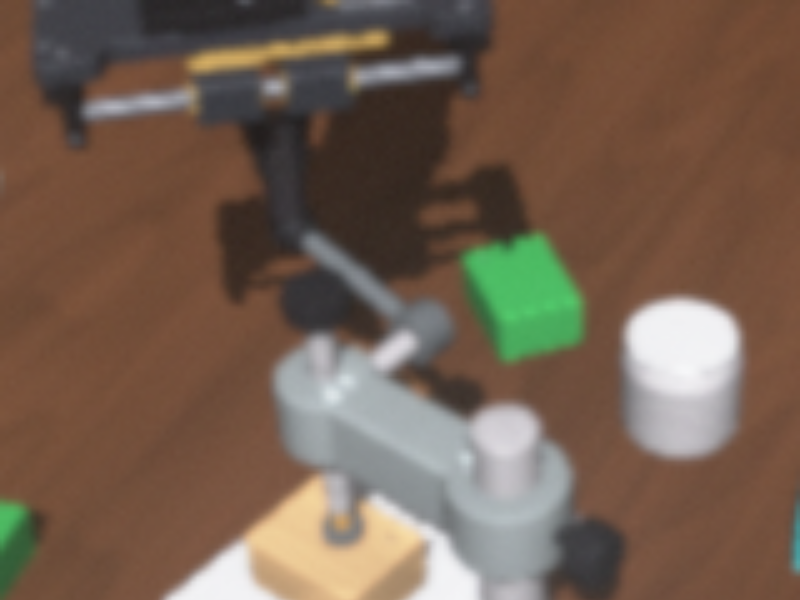

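The lever has swung to about 15° above level, with the ball at crop (290,235) under the fingertips. The rod and block are unmoved.

```bash
python3 -m crank '{"steps":[[[-0.03,0.01,-0.21],[0,0,0]],[[-0.03,0.01,-0.21],[0,0,0]],[[-0.03,0,-0.21],[0,0,0]],[[0,0,-0.21],[0,0,0]],[[0.03,-0.01,-0.21],[0,0,0]],[[0.04,-0.01,-0.21],[0,0,0]],[[0.04,-0.01,-0.21],[0,0,0]],[[0.04,-0.01,-0.21],[0,0,0]],[[0.04,-0.01,-0.15],[0,0,0]],[[0,0,0],[0,0,0]]]}'
```

```text
time: 10.18
ee_pos: [0.4627, -0.0462, 0.1555]
eef_rot: [0.432, 0.902, -0.0, -0.0]
ft_force: [0.9, 0.9, 0.2]
width: 0.0004
grip_force: 0.0
```

```bash
python3 -m crank '{"steps":[[[0,0,-0.06],[0,0,0]],[[0,0,0],[0,0,0]]]}'|grep -E "ee_pos|ft"
python3 -m crank '{"steps":[[[0,0,-0.04],[0,0,0]],[[0,0,0],[0,0,0]]]}'|grep -E "ee_pos|ft"
```

```text
ee_pos: [0.4629, -0.0462, 0.1548]
ft_force: [0.2, -0.2, 0.5]
ee_pos: [0.463, -0.0462, 0.1541]
ft_force: [-0.8, -1.1, 1.9]
```

```bash
python3 -m crank '{"steps":[[[0,0,-0.06],[0,0,0]],[[0,0,0],[0,0,0]]]}'|grep -E "ee_pos|ft"
python3 -m crank '{"steps":[[[0,0,-0.04],[0,0,0]],[[0,0,0],[0,0,0]]]}'|grep -E "ee_pos|ft"
python3 -m crank '{"steps":[[[0,0,-0.04],[0,0,0]],[[0,0,0],[0,0,0]]]}'|grep -E "ee_pos|ft"
```

```text
ee_pos: [0.4632, -0.0462, 0.1525]
ft_force: [2.0, -1.8, 3.3]
ee_pos: [0.4633, -0.0462, 0.1518]
ft_force: [1.0, -1.6, 5.8]
ee_pos: [0.4634, -0.0462, 0.1515]
ft_force: [-1.9, -1.9, 14.0]
```

The end stop is reached: z stalls at 0.1515 and the force rises to 14 N. I'll lift off and check.

```bash
python3 -m crank '{"steps":[[[0,0,0.1],[0,0,0]],[[0,0,0.4],[0,0,0]],[[0,0,0.8],[0,0,0]],[[0,0,0.8],[0,0,0]],[[0,0,0.8],[0,0,0]],[[0,0,0.8],[0,0,0]],[[0,0,0.8],[0,0,0]],[[0,0,0],[0,0,0]],[[0,0,0],[0,0,0]]]}'
python3 - <<'E'
from h import *
c=snap("scene");P=cloud(c);z=P[...,2]
q=P[(np.hypot(P[...,0]-.462,P[...,1]+.046)<.02)&(z>.12)&(z<.2)];print("ball",len(q),q.mean(0),q[:,2].max())
q=P[(np.hypot(P[...,0]-.525,P[...,1]+.119)<.017)&(z>.2)&(z<.26)];print("knob",len(q),np.percentile(q[:,2],[50,90]))
cv2.imwrite("pics/s5.png",cv2.resize(c["pixels"][170:320,170:330],(800,750))[:600])
E
```

```text
time: 11.77
ee_pos: [0.4628, -0.0459, 0.2637]
eef_rot: [0.432, 0.902, 0.001, 0.0]
ft_force: [-0.3, -0.1, -1.3]
width: 0.0007
grip_force: 0.0
ball 2 [ 0.46107751 -0.05615125  0.13778651] 0.1384117653385074
knob 184 [0.22998033 0.23193371]
```

View pics/s5.png

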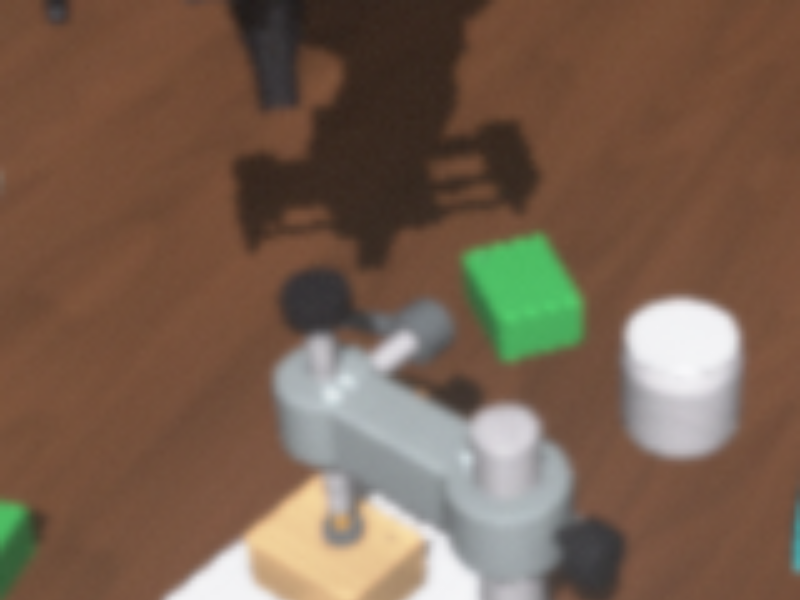

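The lever arm now points below level, with its ball hidden behind the knob at about (350,320). The foot is still on the block at (342,525), nothing around it has moved, and the arm is clear.

```bash
python3 -c "
from bench import ticket
print(ticket.close_job())"
```

```text
the job is handed in; nothing more can be done
None
```

The job is handed in with no verdict shown: the foot was set on the block with about 4–5 N (worked out from the wrist force), the clamp lever was pushed to its end stop, and the last picture shows the arm clear and the block and visible surroundings unmoved.

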